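# Unlock and run the slide shuttle home under the microscope

## Robot

A 6-joint arm with a two-finger parallel gripper is mounted at the origin on the work surface. World frame = base frame: x ahead of the robot, y to its left, z up, the work surface at z = 0. Lengths are in m, angles in rad, forces in N, time in s.
With the tool pointing down it reaches from about 0.3 to 0.875 m from the base axis. Payload 4.2 kg.
Tool frame: the origin (TCP) lies at the very end of the fingers, on their centre line; the grasp point (between the pads) lies 19 mm behind it; z points along the fingers, y is the line along which they close (so a half turn about z gives the same grasp; the last joint's range is limited). The gripper opens to 85 mm and grips with 20 to 120 N. Pads are 22 mm wide; open, the fingers measure 114 mm over their backs; the gripper's body (76 mm by 85 mm) begins 54 mm behind the grasp point. The pads swing forward as they close: fully open they stand 13 mm farther back than shut.
Start: joints at [1.12, 0.32, 1.565, -0, 1.257, -0.02], TCP at [0.24, 0.522, 0.231] pointing down, gripper open.
Joint ranges: [-3.11, 3.11], [-0.84, 2.01], [0.21, 2.61], [-1.34, 4.49], [0.05, 2.63], [-2.56, 2.56]. Speed limits (rad/s): [2.57, 2.57, 3.14, 3.14, 3.14, 3.14].

## Interface

Orientations are given as a unit quaternion [w, x, y, z].
In Python, from workcell import ctrl gives the robot as it stands.
- The arm moves only by the shell command python3 -m handwheel 'ROWS' [FORCE]. ROWS is JSON, a list that holds one entry, the list of rows, each a list of 5 numbers: the shift along the tool's x, y, z normalised to -1 to 1, where 1 is 0.2 m, then the turn about the tool's z normalised to -1 to 1, where 1 is pi rad, then the opening, from -1 (shut) to 1 (fully open). In form: [[[tx, ty, tz, spin, claw], ...]]. A call has 1 to 12 rows; each row is the pose to reach, as a shift and turn from the pose commanded when the call began, along the tool's axes at that moment, turning the shorter way round; what a row does not reach only later rows make up. A row lasts 1/10 s, in which the tool goes at most 50 mm and 8.59 degrees, less where a joint would pass 70% of its speed; a pose out of reach is approached as far as the arm can. A call with a number of a shift or a turn outside -1 to 1 is refused whole. A call with a gripper value outside its range is refused whole. The fingers move at their own pace and stop on an object; FORCE is the grip in N (left out, the last holds). Time passes only in rows, so rows that repeat a pose let the fingers close. It gives the time, the measured TCP pose, the force, the opening and the grip force at its end, in the units of the state.
- ctrl.read_state(): the state, without advancing time (a new reading comes with each control period).
- ctrl.grab_frame(name): name is "side" or "top"; returns a dict with "frame" (420x560x3 uint8, blue, green, red), "mtx" (3x3 intrinsics, pixels), "D" ([k1, k2, p1, p2, k3] as OpenCV has them; the pictures are not rectified), "R" (3x3) and "t" (3): a world point X has camera coordinates R X + t. Camera axes: x right, y down, z forward; pixel columns grow to the right and rows downward; lengths in m; the calibration is good to about 2 mm. A picture is of the moment at which its call begins. There is no depth.
- ctrl.close_job(): hands the job in; it is judged then, once.
Trained networks look in a picture, given as the dict that the camera call returned (one of the last four; its "shot" number tells which), for a name from the list of things; names that differ only in an ending like _2 or _b are one class to them, and where a whole thing is asked for, a point or a joint stands for the part that bears it (a point fixed in the world has none). Each returns a list of dicts, best first, with "confidence" (0 to 1); they miss things now and then, are a little off and sometimes report something else, mostly with a low value. They report only what shows in the picture. A call takes as long as a camera call.
- ctrl.find_in(thing, picture): "extent" ([left, top, right, bottom] in pixels, round what is visible of it).
- ctrl.cut_out(thing, picture): "pixels" (420x560 bool, what is visible of it) and "extent" ([left, top, right, bottom] in pixels, round what is visible of it).
- ctrl.place_of(thing, picture): "pixel" ([row, column] in pixels: a listed point, or the origin of a listed thing).
The state is a dict: "clock": time; "qpos": joint angles; "joint_vel": joint speeds; "tau": joint torques, N m; "eef_pos": TCP position; "orientation": TCP orientation; "contact_force": force on the tool from outside, world axes, zero at the start; "moment": the same for the moment, N m; "gripper_width": finger opening in m; "gripper_force": force on a finger pad.
Only numpy, scipy, OpenCV 4.12 (cv2) and the standard library are available. Lean on these libraries where they do the work, as an engineer would, in place of code of your own. Each camera call takes 0.05 s, during which the arm holds its last target. There are 200 camera calls.

## Task

With a fingertip press the orange lock button on the microscope's slide shuttle, and keep it pressed while you push the shuttle along its rail until it rests against the end stop under the microscope. Only then let the button go, so that it springs up and locks the shuttle there, and leave everything clear. Only touch and push: lift or carry nothing, and leave the bottles, boxes and other things around it where they stand.

Things in the scene. Friction and masses are not known exactly. Their poses are not given: they have to be found in the camera images.
- microscope: White microscope, black camera on top, fixed in one piece with a straight level shuttle rail. Origin on the bench under the middle of the button's path; z up, x across the rail. The shuttle slides along -y, to the grey end stop at y = -306 mm (top 92 mm up). Column and head, up to 470 mm high, fill y = -190 to -495; the button stops 130 mm short of them. Rail: 150 mm wide, ends at y = +115.
- button_top (a point): Centre of the top of the orange lock button on the shuttle's rear end (rides with it): a flat pad, 50 mm across the rail by 34 mm along it, its top 78 mm above the bench when up, 14 mm above the aluminium deck round it. It goes straight down when pressed. Axes parallel to the microscope's.
- step_edge (a point): Middle of the top edge of the step before the button: the upright rear face, 100 mm wide, of the blue slide deck (220 mm long, top 92 mm above the bench). The face is 20 mm from the button's centre on its -y side, looks to +y and rises 14 mm above the unpressed button, 20 mm above the pressed one: a fingertip holding the button down can push the shuttle by it.
- shuttle (a joint): Shuttle position on its rail in m: 0 at the rear end, where it starts locked (1 mm of play), 0.120 fully home against the end stop; grows as the shuttle moves along the microscope's -y. Unlocked it takes about 2 N to push and stays where it is left.
- lock_button (a joint): Depth of the orange lock button in m: 0 up (a tooth in a rack of 12 mm pitch locks the shuttle), 0.006 fully down on a rigid stop. Sprung: starts to move at about 4 N, fully down at 7 N; the tooth is clear from 3 mm down. Let go, it springs up into the rack; at the home end it comes up only within 3 mm of the end stop.
- oil_bottle: Small brown immersion-oil bottle with black cap, 30 mm across, 65 mm tall; loose, stands on the bench and is to be left alone. Origin at the centre of its underside.
- specimen_jar: Clear specimen jar with red lid, 56 mm across, 75 mm tall; loose, stands on the bench and is to be left alone. Origin at the centre of its underside.
- slide_box: Closed blue box of slides, 85 x 35 x 32 mm; loose, stands on the bench and is to be left alone. Origin at the centre of its underside.
- petri_dish: Closed Petri dish with white lid, 92 mm across, 15 mm tall; loose, stands on the bench and is to be left alone. Origin at the centre of its underside.
- marker: Green marker pen with black cap, 125 mm long, 12 mm thick, lying; loose, stands on the bench and is to be left alone. Origin at the centre of its underside.
- beaker: Open white plastic beaker, 60 mm across, 70 mm tall; loose, stands on the bench and is to be left alone. Origin at the centre of its underside.

How it is judged:
On the way, in this order (a step that is already met when the one before it is completed fails the run):
1. the lock button is pressed down with the shuttle still in the rear half of its travel (value of joint lock_button above 0.003 m and value of joint shuttle below 0.06 m), for 0.1 s.
2. the shuttle is against its end stop with the button still held down (value of joint shuttle above 0.117 m and value of joint lock_button above 0.003 m), for 0.1 s.
At the end, for the whole second after the job is handed in: The shuttle is within 3 mm of its end stop (joint above 0.117 m) and at rest, the lock button is up again (less than 1.2 mm down), and the robot is clear (value of joint shuttle above 0.117 m and value of joint lock_button below 0.0012 m and velocity of joint shuttle below 0.005 m/s); the robot touches nothing.
It fails at once if the lock button is let up (less than 1.5 mm down) while the shuttle is away from both its ends (value of joint lock_button below 0.0015 m and value of joint shuttle between 0.006 and 0.114 m).
It fails at once if a bystander is pushed, lifted or carried more than 15 mm from its place (distance of any of oil_bottle, specimen_jar, slide_box, petri_dish, marker, beaker from where it was at the start of the episode above 0.015 m).
It fails at once if a bystander is tipped over (angle between any of oil_bottle, specimen_jar, slide_box, petri_dish, marker, beaker's own z axis and vertical above 0.5 rad).
It also fails if it takes over 35 s, if anything falls off the work surface, if the arm or the gripper's body presses on something with over 40 N, if the wrist force passes 120 N, or if a joint passes its speed limit or range.

## Working session

There is one attempt and no reset: what is moved stays moved. The work goes in short steps, Python scripts to look and compute and a shell command to move; the robot and the scene stay as the last step left them, time stands still between calls to the robot, and variables do not carry over. Pictures are saved under pics/ and viewed, at most 10 in all, crops included, and the job is handed in when it is done.

```bash
mkdir -p pics
cat > h.py <<'E'
import numpy as np, cv2
from workcell import ctrl
def ray(f,px):  # px row,col
    u=cv2.undistortPoints(np.array([[[px[1],px[0]]]],float),np.array(f["mtx"]),np.array(f["D"]))[0,0]
    R=np.array(f["R"]);t=np.array(f["t"]).ravel()
    return -R.T@t, R.T@np.array([u[0],u[1],1])
def onz(f,px,z):
    o,d=ray(f,px); return o+d*(z-o[2])/d[2]
def tri(a,b):
    A=np.zeros((3,3));v=np.zeros(3)
    for f,p in (a,b):
        o,d=ray(f,p);d=d/np.linalg.norm(d);M=np.eye(3)-np.outer(d,d);A+=M;v+=M@o
    X=np.linalg.solve(A,v)
    return X
E
cat > look.py <<'E'
from h import *
import sys
np.set_printoptions(precision=4,suppress=True)
n=sys.argv[1]
F={k:ctrl.grab_frame(k) for k in("side","top")}
for k in F: cv2.imwrite(f"pics/{n}_{k}.png",F[k]["frame"])
Z=dict(button_top=.078,step_edge=.092)
for th in ["button_top","step_edge","microscope","oil_bottle","specimen_jar","slide_box","petri_dish","marker","beaker"]:
    r={}
    for k in F:
        l=ctrl.place_of(th,F[k])
        if l: r[k]=l[0]["pixel"];print(th,k,np.array(l[0]["pixel"]),round(l[0]["confidence"],2),onz(F[k],r[k],Z.get(th,0)))
    if len(r)==2: print("   tri",tri((F["side"],r["side"]),(F["top"],r["top"])))
s=ctrl.read_state();print(s)
E
python3 look.py a
```

```text
button_top side [233.2 299.9] 0.71 [0.5431 0.0461 0.078 ]
button_top top [238.5 288.8] 0.71 [0.5438 0.0471 0.078 ]
   tri [0.5442 0.0469 0.0761]
step_edge side [236.2 305.2] 0.57 [0.5333 0.0315 0.092 ]
step_edge top [240.7 300. ] 0.79 [0.5362 0.0307 0.092 ]
   tri [0.5357 0.0314 0.0896]
microscope side [286.3 323.7] 0.88 [ 0.5238 -0.0099  0.    ]
microscope top [251.2 318.9] 0.63 [ 0.5259 -0.0078  0.    ]
   tri [ 0.5265 -0.0086 -0.0053]
oil_bottle side [266.2 408.1] 0.84 [ 0.6279 -0.109  -0.    ]
oil_bottle top [194.7 366.7] 0.9 [ 0.6196 -0.1111  0.    ]
   tri [ 0.6173 -0.1088  0.0135]
specimen_jar side [232.4 305.1] 0.58 [0.6001 0.0686 0.    ]
specimen_jar top [168.1 304.7] 0.65 [ 0.6845 -0.0034  0.    ]
   tri [0.6262 0.0318 0.0384]
slide_box side [405.4 319.7] 0.57 [ 0.3668 -0.0898  0.    ]
slide_box top [336.3 379.2] 0.84 [ 0.3674 -0.0909  0.    ]
   tri [ 0.3671 -0.0903  0.0006]
petri_dish side [314.8 231.3] 0.74 [0.4085 0.0851 0.    ]
petri_dish top [181.7 420.1] 0.53 [ 0.6328 -0.2157  0.    ]
   tri [ 0.4206 -0.0496  0.3457]
marker side [294.8 474.6] 0.73 [ 0.6322 -0.2155  0.    ]
marker top [182.1 419.1] 0.94 [ 0.6322 -0.2136  0.    ]
   tri [ 0.6331 -0.2151 -0.0021]
beaker side [198.  272.3] 0.78 [0.6375 0.1615 0.    ]
beaker top [199.4 218.7] 0.56 [0.6429 0.163  0.    ]
   tri [ 0.6442  0.1648 -0.008 ]
{'clock': 1.0, 'qpos': array([ 1.12  ,  0.3196,  1.5645, -0.    ,  1.2574, -0.02  ]), 'joint_vel': array([-0.0011,  0.0009, -0.0004,  0.001 , -0.0011,  0.0006]), 'tau': array([  0.0001, -41.5428, -23.4418,  -0.0002,   0.0004,  -0.    ]), 'eef_pos': array([0.2401, 0.5225, 0.2313]), 'orientation': array([0.    , 0.2137, 0.9769, 0.    ]), 'contact_force': array([0.0277, 0.227 , 0.3324]), 'moment': array([-0.0313,  0.0552, -0.0332]), 'gripper_force': 0.0, 'gripper_width': 0.08549073368918816}
```

View pics/a_side.png

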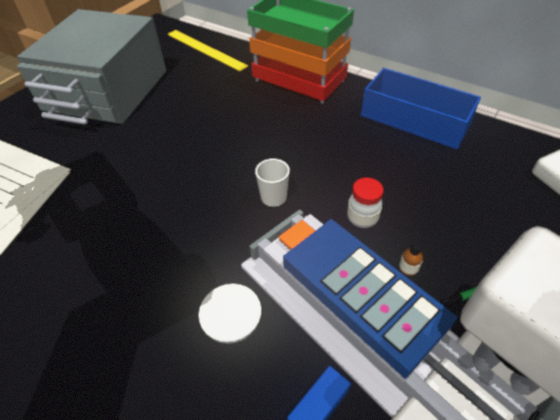

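View pics/a_top.png

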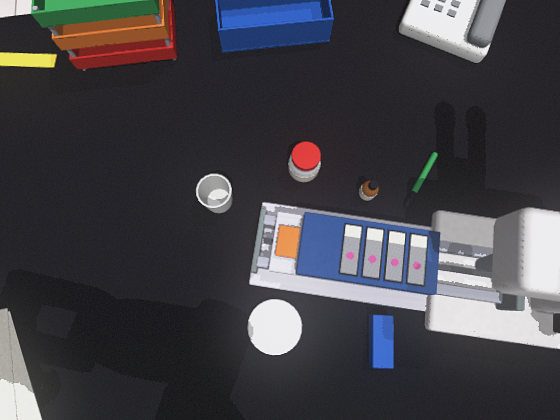

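The side view shows the button at about row 235, column 298, and the top view at about 240, 288. The bottle, jar, beaker, dish and box all stand off the rail. Next I get the rail direction from the blue deck.

```bash
cat > rail.py <<'E'
from h import *
np.set_printoptions(precision=4,suppress=True)
f=ctrl.grab_frame("top");g=f["frame"]
hsv=cv2.cvtColor(g,cv2.COLOR_BGR2HSV)
def comp(m,row,col):
    m=cv2.morphologyEx(m,cv2.MORPH_OPEN,np.ones((3,3)));n,l=cv2.connectedComponents(m);return l==l[row,col]
m=comp(cv2.inRange(hsv,(100,120,40),(125,255,255)),250,320)
c=cv2.findContours(m.astype(np.uint8),0,2)[0][0][:,0]
P=np.array([onz(f,(p[1],p[0]),.092)[:2] for p in c],np.float32)
print("deck",cv2.minAreaRect(P),cv2.boxPoints(cv2.minAreaRect(P)))
o=comp(cv2.inRange(hsv,(5,150,120),(20,255,255)),240,288)
c=cv2.findContours(o.astype(np.uint8),0,2)[0][0][:,0]
P=np.array([onz(f,(p[1],p[0]),.078)[:2] for p in c],np.float32)
print("button",cv2.minAreaRect(P))
E
python3 rail.py
```

```text
deck ((0.5048916339874268, -0.07457652688026428), (0.21855290234088898, 0.10003307461738586), 74.50975036621094) [[ 0.4275 -0.1665]
 [ 0.5239 -0.1932]
 [ 0.5823  0.0174]
 [ 0.4859  0.0441]]
button ((0.5401523113250732, 0.05016036704182625), (0.0321844220161438, 0.04869623854756355), 74.52008056640625)
```

```bash
python3 -m handwheel '[[[-0.95,-0.6,0,0,-1],[-0.95,-0.6,0,0,-1],[-0.95,-0.6,0,0,-1],[-0.95,-0.6,0,0,-1],[-0.95,-0.6,0,0,-1],[-0.95,-0.6,0,0,-1],[-0.95,-0.6,0,0,-1]]]' && python3 -m handwheel '[[[-0.95,-0.6,0,0,-1],[-0.95,-0.6,0,0,-1],[-0.95,-0.6,0,0,-1],[-0.95,-0.6,0,0,-1],[-0.95,-0.6,0,0,-1],[-0.95,-0.6,0,0,-1],[-0.95,-0.6,0,0,-1]]]' && python3 -m handwheel '[[[-0.45,-0.32,0.25,0.449,-1],[-0.45,-0.32,0.25,0.449,-1],[-0.45,-0.32,0.25,0.449,-1],[-0.45,-0.32,0.25,0.449,-1],[-0.45,-0.32,0.25,0.449,-1],[-0.45,-0.32,0.25,0.449,-1],[-0.45,-0.32,0.25,0.449,-1],[-0.45,-0.32,0.25,0.449,-1],[-0.45,-0.32,0.25,0.449,-1],[-0.45,-0.32,0.25,0.449,-1],[-0.45,-0.32,0.25,0.449,-1],[-0.45,-0.32,0.25,0.449,-1]]]'
cat > loc.py <<'E'
from h import *
np.set_printoptions(precision=4,suppress=True)
s=ctrl.read_state();print(s["clock"],s["eef_pos"],s["orientation"],s["contact_force"],s["gripper_width"],s["qpos"])
w,x,y,z=s["orientation"]
print("tool x angle",np.degrees(np.arctan2(2*(x*y+w*z),1-2*(y*y+z*z))))
E
python3 loc.py
```

```text
clock: 1.75
eef_pos: [0.3628, 0.3341, 0.2315]
orientation: [-0.0, 0.214, 0.977, 0.0]
contact_force: [0.3, -0.0, 0.2]
gripper_width: -0.0003
gripper_force: 0.0
clock: 2.45
eef_pos: [0.485, 0.1468, 0.2311]
orientation: [-0.0, 0.214, 0.977, 0.0]
contact_force: [-1.0, 0.9, -0.4]
gripper_width: 0.0
gripper_force: 0.0
clock: 3.65
eef_pos: [0.54, 0.0516, 0.1813]
orientation: [-0.0, 0.795, 0.607, 0.0]
contact_force: [-0.3, 0.6, 0.2]
gripper_width: 0.0
gripper_force: 0.0
3.65 [0.54   0.0516 0.1813] [-0.0002  0.7949  0.6067  0.0001] [-0.311   0.5999  0.1882] 4.415412571589457e-05 [0.0737 0.306  1.7173 0.0004 1.1184 0.3406]
tool x angle 74.7021096699721
```

```bash
python3 look.py b | head -8
```

```text
button_top side [234.4 297.7] 0.59 [0.5394 0.0478 0.078 ]
button_top top [326.9 272.9] 0.44 [0.4097 0.0888 0.078 ]
   tri [0.4393 0.0446 0.2006]
step_edge side [234.5 306.8] 0.88 [0.5372 0.031  0.092 ]
microscope side [284.5 323.7] 0.77 [ 0.5266 -0.0083  0.    ]
microscope top [250.5 320.4] 0.78 [ 0.5268 -0.0107  0.    ]
   tri [ 0.5259 -0.0096  0.0025]
oil_bottle side [267.9 406.2] 0.75 [ 0.6233 -0.1076  0.    ]
```

View pics/b_side.png

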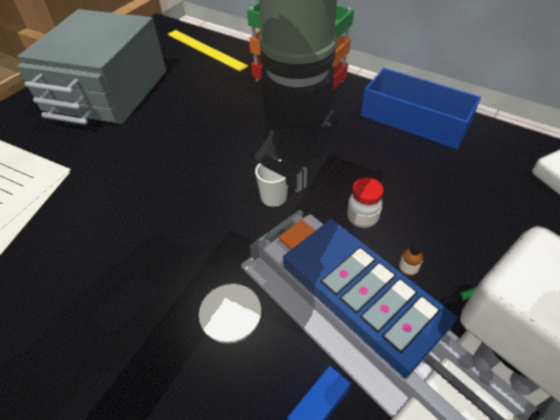

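The gripper is above the button, which is at (row 235, col 298), with the fingertips at about (188, 288). Nothing else is near it. Descending to 10 mm above.

```bash
python3 -m handwheel '[[[0,0,0.2,0,-1],[0,0,0.35,0,-1],[0,0,0.44,0,-1],[0,0,0.465,0,-1],[0,0,0.465,0,-1]]]'
python3 - <<'E'
from h import *
f=ctrl.grab_frame("side")
p=ctrl.read_state()["eef_pos"]
u=cv2.projectPoints(p.reshape(1,3),cv2.Rodrigues(np.array(f["R"]))[0],np.array(f["t"]).astype(float),np.array(f["mtx"]),np.array(f["D"]))[0].ravel();print(u)
cv2.imwrite("pics/c.png",cv2.resize(f["frame"][150:300,200:400],None,fx=4,fy=4,interpolation=2))
E
```

```text
clock: 5.15
eef_pos: [0.5401, 0.05, 0.0879]
orientation: [-0.0, 0.796, 0.605, -0.0]
contact_force: [0.1, -0.3, -0.3]
gripper_width: 0.0
gripper_force: 0.0
[296.918779  228.7327712]
```

View pics/c.png

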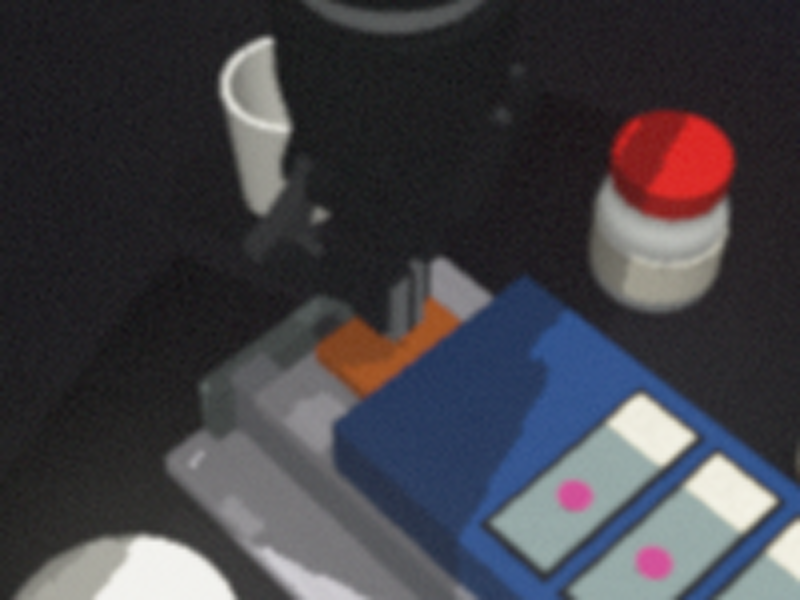

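The fingertips (crop ~400, 335) hang over the orange pad, clear of the blue step. Pressing.

```bash
python3 -m handwheel '[[[0,0,0.05,0,-1],[0,0,0.065,0,-1],[0,0,0.075,0,-1],[0,0,0.08,0,-1],[0,0,0.08,0,-1],[0,0,0.08,0,-1]]]'
```

```text
clock: 5.8
eef_pos: [0.5413, 0.0501, 0.0735]
orientation: [0.001, 0.796, 0.605, 0.001]
contact_force: [1.5, 0.4, 6.6]
gripper_width: -0.0003
gripper_force: 2.9
```

```bash
python3 -m handwheel '[[[0,0,0.005,0,-1],[0,0,0.01,0,-1],[0,0,0.015,0,-1],[0,0,0.015,0,-1],[0,0,0.015,0,-1]]]'
```

```text
clock: 6.3
eef_pos: [0.5415, 0.0501, 0.0719]
orientation: [0.001, 0.796, 0.605, 0.002]
contact_force: [-2.2, -0.2, 14.8]
gripper_width: -0.0001
gripper_force: 7.4
```

```bash
python3 -m handwheel '[[[-0.02,0,0,0,-1],[-0.04,0,0,0,-1],[-0.06,0,0,0,-1],[-0.09,0,0,0,-1],[-0.12,0,0,0,-1],[-0.15,0,0,0,-1],[-0.18,0,0,0,-1],[-0.21,0,0,0,-1],[-0.24,0,0,0,-1],[-0.27,0,0,0,-1],[-0.3,0,0,0,-1],[-0.3,0,0,0,-1]]]'; python3 loc.py
```

```text
clock: 7.5
eef_pos: [0.5254, -0.0083, 0.0719]
orientation: [0.001, 0.796, 0.605, 0.002]
contact_force: [-1.8, -1.3, 16.8]
gripper_width: 0.0001
gripper_force: 7.8
7.5 [ 0.5254 -0.0083  0.0719] [0.0013 0.7961 0.6051 0.0016] [-1.8234 -1.2633 16.7558] 6.866839927944151e-05 [-0.0376  0.3973  1.8997 -0.0001  0.8405  0.2334]
tool x angle 74.4736059001385
```

```bash
python3 -m handwheel '[[[-0.03,0,0,0,-1],[-0.06,0,0,0,-1],[-0.09,0,0,0,-1],[-0.12,0,0,0,-1],[-0.15,0,0,0,-1],[-0.18,0,0,0,-1],[-0.21,0,0,0,-1],[-0.24,0,0,0,-1],[-0.26,0,0,0,-1],[-0.28,0,0,0,-1],[-0.29,0,0,0,-1],[-0.29,0,0,0,-1]]]'; python3 look.py d | grep -E "step|button"
```

```text
clock: 8.7
eef_pos: [0.51, -0.064, 0.0719]
orientation: [0.001, 0.796, 0.605, 0.002]
contact_force: [-1.6, 1.1, 16.1]
gripper_width: 0.0002
gripper_force: 8.0
button_top side [286.4 357.8] 0.93 [ 0.5064 -0.0675  0.078 ]
button_top top [251.  359.7] 0.55 [ 0.5102 -0.0638  0.078 ]
step_edge side [289.1 369.6] 0.88 [ 0.5028 -0.0847  0.092 ]
```

```bash
python3 -m handwheel '[[[-0.01,0,0,0,-1],[-0.02,0,0,0,-1],[-0.03,0,0,0,-1],[-0.04,0,0,0,-1],[-0.04,0,0,0,-1]]]'
```

```text
clock: 10.2
eef_pos: [0.5091, -0.0693, 0.0719]
orientation: [0.0, 0.797, 0.604, 0.004]
contact_force: [2.0, 9.8, 14.2]
gripper_width: 0.0001
gripper_force: 7.0
```

View pics/d_side.png

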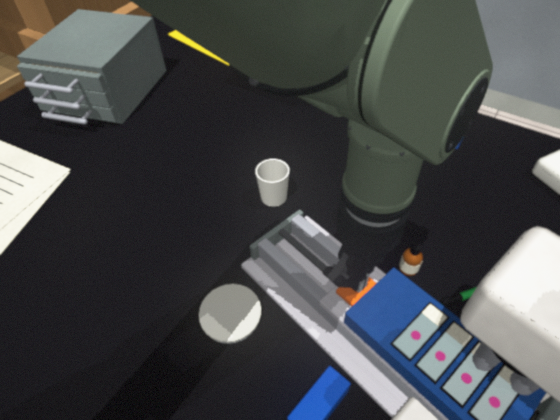

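The shuttle has travelled under the head: the button is at about (row 288, col 358) and the fingertip is still on it. The force along the rail now shows the stop. I push a little more to be sure.

```bash
python3 -m handwheel '[[[-0.01,0,0,0,-1],[-0.02,0,0,0,-1],[-0.03,0,0,0,-1],[-0.03,0,0,0,-1],[-0.03,0,0,0,-1]]]'; python3 loc.py; python3 rail.py 2>&1 | head -5
```

```text
clock: 10.7
eef_pos: [0.508, -0.0746, 0.0719]
orientation: [0.001, 0.797, 0.604, 0.004]
contact_force: [3.1, 13.4, 13.2]
gripper_width: -0.0003
gripper_force: 8.3
10.7 [ 0.508  -0.0746  0.0719] [0.0005 0.7968 0.6042 0.0044] [ 3.106  13.3946 13.1824] -0.00028539836880646006 [-0.1718  0.3807  1.9292  0.0078  0.8249  0.0962]
tool x angle 74.34152958575311
deck ((0.6338414549827576, 0.049974262714385986), (1.0591732263565063, 0.7250297665596008), 83.2872543334961) [[ 0.2119 -0.4336]
 [ 0.932  -0.5184]
 [ 1.0558  0.5336]
 [ 0.3357  0.6183]]
button ((1.0205408334732056, 0.22902700304985046), (0.006782212760299444, 0.0), 177.4730682373047)
```

```bash
python3 -m handwheel '[[[0,0,-0.02,0,-1],[0,0,-0.06,0,-1],[0,0,-0.12,0,-1],[0,0,-0.25,0,-1],[0,0,-0.45,0,-1],[0.1,0,-0.5,0,-1],[0.4,0,-0.5,0,-1],[0.7,0,-0.5,0,-1],[1,0,-0.5,0,-1],[1,0,-0.5,0,-1],[1,0,-0.5,0,-1]]]'; python3 look.py e | grep -vE "^\{"
```

```text
clock: 11.85
eef_pos: [0.5589, 0.1191, 0.169]
orientation: [-0.0, 0.795, 0.607, 0.0]
contact_force: [-0.3, 0.0, 0.3]
gripper_width: -0.0002
gripper_force: 0.0
button_top side [283.  357.5] 0.86 [ 0.511  -0.0649  0.078 ]
step_edge side [289.  370.7] 0.69 [ 0.5036 -0.0858  0.092 ]
step_edge top [253.9 374.3] 0.74 [ 0.5016 -0.0829  0.092 ]
   tri [ 0.5027 -0.0845  0.0915]
microscope side [285.6 324. ] 0.58 [ 0.5251 -0.0097  0.    ]
microscope top [250.6 321.1] 0.7 [ 0.5265 -0.0119  0.    ]
   tri [ 0.5256 -0.0108  0.0009]
oil_bottle side [268.6 410.1] 0.85 [ 0.6253 -0.1135  0.    ]
oil_bottle top [194.4 369. ] 0.84 [ 0.6197 -0.1155  0.    ]
   tri [ 0.6178 -0.1135  0.0099]
specimen_jar side [216.2 362.1] 0.67 [ 0.6846 -0.0002  0.    ]
slide_box side [406.5 320.5] 0.88 [ 0.3662 -0.0913  0.    ]
slide_box top [253.1 373.9] 0.18 [ 0.5107 -0.1059  0.    ]
   tri [ 0.4633 -0.1075 -0.1361]
petri_dish side [314.2 233. ] 0.59 [0.4106 0.0835 0.    ]
marker side [291.7 473.2] 0.79 [ 0.6365 -0.2121  0.    ]
marker top [178.9 420. ] 0.82 [ 0.6382 -0.2166  0.    ]
   tri [ 0.6363 -0.2136  0.0026]
beaker side [196.3 273.7] 0.87 [0.6424 0.1616 0.    ]
```

View pics/e_side.png

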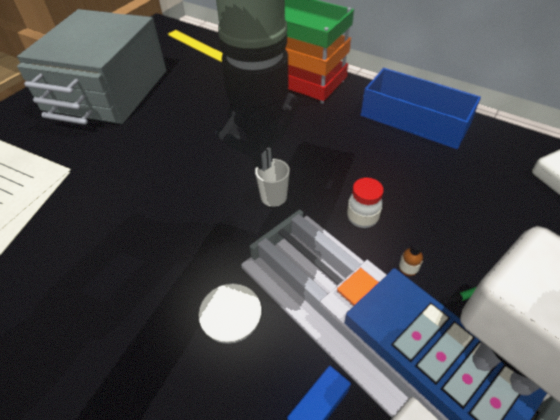

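The button shows up at (row 286, col 357), the shuttle is home with its step edge moved by about 120 mm, the bystanders are in place, and the arm is clear in the air.

```bash
python3 -c "
from workcell import ctrl
print(ctrl.close_job())"
```

```text
the job is handed in; nothing more can be done
None
```

The job is handed in: I held the button down while pushing the shuttle about 120 mm to its end stop, then released it; the last picture shows it home with the button up, the things around it in place and the arm clear (no verdict was returned).

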